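# Roll the brass offcut up to the stop rail

### The arm

A 7-joint arm with a two-finger parallel gripper is mounted at the origin on the work surface. World frame = base frame: x ahead of the robot, y to its left, z up, the work surface at z = 0. Lengths are in m, angles in rad, forces in N, time in s.
With the tool pointing down it reaches from about 0.4 to 0.875 m from the base axis. Payload 19.3 kg.
Tool frame: the origin (TCP) lies at the very end of the fingers, on their centre line; the grasp point (between the pads) lies bot.grasp_offset behind it (bot.grasp_offset is the distance from the TCP to the grasp point, in m); z points along the fingers, y is the direction in which the jaws open and shut (so a half turn about z gives the same grasp; the last joint's range is limited). The gripper opens to 85 mm and grips with 20 to 120 N. Pads are 22 mm wide; open, the fingers measure 114 mm over their backs; the gripper's body (76 mm by 85 mm) begins 54 mm behind the grasp point. The pads swing forward as they close: fully open they stand 13 mm farther back than shut.
Start: joints at [-1.255, 0.521, -0.036, 1.599, 0.021, 1.021, -0.113], TCP at [0.235, 0.579, 0.231] pointing down, gripper open.
Joint ranges: [-2.91, 2.91], [-0.3, 2.13], [-1.5, 1.42], [0.17, 2.43], [-1.26, 4.41], [0.16, 1.93], [-2.52, 2.52]. Speed limits (rad/s): [1.89, 1.89, 2.39, 2.39, 3.01, 3.01, 3.01].

### API

Orientations are given as [roll, pitch, yaw] about the fixed x, y, z axes, in that order (R = Rz(yaw) Ry(pitch) Rx(roll)).
In Python, from workcell import bot gives the robot as it stands. The module is installed in compiled form; this text tells all that it offers.
- The arm moves only by the shell command python3 -m handwheel 'ROWS' [OPENING] [FORCE]. ROWS is JSON, a list of rows, each a list of 6 numbers: the shift along the tool's x, y, z as a fraction of full scale, then the turn, a rotation vector about the tool's x, y, z as a fraction of full scale. In form: [[x, y, z, rx, ry, rz], ...]. A call has 1 to 8 rows; each row shifts and turns the commanded pose from where the row before left it, along the tool's axes as they then stand; what a row does not reach is not made up. Full scale, the value 1, is 0.025 m for a shift and 360 degrees for a turn. A row lasts 1/8 s, in which the tool goes at most 62.5 mm and 10.7 degrees, less where a joint would pass 70% of its speed; a pose out of reach is approached as far as the arm can. A call with a number of a shift or a turn outside -1 to 1 is refused whole. A call with a gripper value outside its range is refused whole. OPENING is the closure, from -1 (fully open) to 1 (shut), set as the call begins (- or left out, the last holds). The fingers move at their own pace and stop on an object; FORCE is the grip in N (left out, the last holds). Time passes only in rows, so rows that do not move let the fingers close. It gives the time, the measured TCP pose, the force and the opening at its end, in the units of the state.
- bot.observe(): the state, without advancing time (a new reading comes with each control period).
- bot.grab_frame(name): name is "side" or "top" or "wrist"; returns a dict with "pixels" (384x512x3 uint8, blue, green, red), "vertical_fov" (degrees; the focal length in pixels is half the picture's height over the tangent of half this angle, whatever the lens; pixels are square), "cx", "cy" (the principal point, pixels), "D" ([k1, k2, p1, p2, k3] as OpenCV has them; the pictures are not rectified), "R" (3x3) and "t" (3): a world point X has camera coordinates R X + t. Camera axes: x right, y down, z forward; pixel columns grow to the right and rows downward; lengths in m; the calibration is good to about 2 mm. A picture is of the moment at which its call begins. There is no depth.
- bot.job_done(): hands the job in, once; it reports no verdict.
Trained networks look in a picture, given as the dict that the camera call returned (one of the last four; its "shot" number tells which), for a name from the list of things; names that differ only in an ending like _2 or _b are one class to them, and where a whole thing is asked for, a point or a joint stands for the part that bears it (a point fixed in the world has none). Each returns a list of dicts, best first, with "score" (0 to 1); they miss things now and then, are a little off and sometimes report something else, mostly with a low value. They report only what shows in the picture. A call takes as long as a camera call. They do not tell look-alikes from the thing itself.
- bot.trace(picture, thing): "region" (384x512 bool, what is visible of it) and "point" ([column, row] in pixels, amid what is visible of it).
The state is a dict: "clock": time; "qpos": joint angles; "qd": joint speeds; "joint_efforts": joint torques, N m; "position": TCP position; "tool_rot": TCP orientation; "force": force on the tool from outside, world axes, zero at the start; "moment": the same for the moment, N m; "grip_width": finger opening in m.
Only numpy, scipy, OpenCV 4.12 (cv2) and the standard library are available. Lean on these libraries where they do the work, as an engineer would, in place of code of your own. Each camera call takes 0.05 s, during which the arm holds its last target.

### The job

Roll the brass tube offcut along the mat with the hand, away from the robot, until it lies along the blue stop rail and right up against it, ready for the next job. Keep it lying on the bench at all times (no picking up) and roll it steadily, do not fling it; leave the aluminium tube and the green bar lying where they are.

Things in the scene. Friction and masses are not known exactly. Their poses are not given: they have to be found in the camera images.
- brass_tube: brass (yellow) tube offcut, dark 26 mm bore, 0.5 to 0.95 kg, lying, 110 mm long, 40 mm diameter. Origin mid-length on its axis, 20 mm above the bench; its y axis runs along its length. Starts on the robot's side of the rail, axis 100 to 155 mm from its face, within 10 degrees of parallel, in one of three places 155 mm apart, the other two pieces beside it. Rolls freely; stops within about 10 mm when a slow push ends
- stop_rail: blue steel rail fixed on the bench, 480 mm long, 30 mm high, 25 mm thick, low feet behind. Origin at the bench surface, mid-length of the flat face towards the robot; x points level into the rail, square to that face, away from the robot; y runs along the face. A tube against it has its axis at x = -20 mm
- alu_tube: aluminium (silver) tube offcut, dark bore, 0.24 kg, lying, 110 mm long, 40 mm diameter. Origin mid-length on its axis, 20 mm above the bench; its y axis runs along its length. Leave alone
- green_bar: green plastic solid round bar, 0.2 kg, lying, 110 mm long, 40 mm diameter. Origin mid-length on its axis, 20 mm above the bench; its y axis runs along its length. Leave alone
Mind the look-alikes: they are no part of the job. Of the things that look like the brass_tube, take the one that is farthest to the robot's left at the start.

How it is judged:
By the outcome, as a careful person would: the job done as asked, in the order asked, and still so for the second after the job is handed in, with the robot touching nothing.
It also fails if it takes over 29 s, if anything falls off the work surface, if the arm or the gripper's body presses on something with over 40 N, if the wrist force passes 120 N, or if a joint passes its speed limit or range.

## Working session

There is one attempt and no reset: what is moved stays moved. The work goes in short steps, Python scripts to look and compute and a shell command to move; the robot and the scene stay as the last step left them, time stands still between calls to the robot, and variables do not carry over. Pictures are saved under pics/ and viewed, and the job is handed in when it is done.

```bash
mkdir -p pics; cat > h.py <<'E'
import numpy as np,cv2
from workcell import bot
def K(p):
    f=p["pixels"].shape[0]/2/np.tan(np.radians(p["vertical_fov"])/2)
    return np.array([[f,0,p["cx"]],[0,f,p["cy"]],[0,0,1.]])
def ray(p,uv,z):
    uv=np.array(uv,float).reshape(-1,1,2)
    n=cv2.undistortPoints(uv,K(p),np.array(p["D"],float)).reshape(-1,2)
    R=np.array(p["R"]);t=np.array(p["t"]);C=-R.T@t
    d=np.c_[n,np.ones(len(n))]@R
    return C+d*((z-C[2])/d[:,2])[:,None]
def proj(p,X):
    R=np.array(p["R"]);t=np.array(p["t"])
    return cv2.projectPoints(np.array(X,float).reshape(-1,1,3),cv2.Rodrigues(R)[0],t,K(p),np.array(p["D"],float))[0].reshape(-1,2)
E
python3 - <<'E'
from h import *
s=bot.observe();print(s,bot.grasp_offset)
for n in("top","side"):
    p=bot.grab_frame(n);cv2.imwrite(f"pics/{n}0.png",p["pixels"])
    print(n,-np.array(p["R"]).T@np.array(p["t"]))
    for th in("brass_tube","alu_tube","green_bar","stop_rail"):
        for r in bot.trace(p,th):
            print(th,round(r["score"],2),r["point"],ray(p,r["point"],.03).round(3), r["region"].sum())
E
```

```text
{'clock': 0.0, 'qpos': array([-1.25519851,  0.52201746, -0.03629911,  1.59999279,  0.02118612,
        1.02112177, -0.11278976]), 'qd': array([ 0.0007462 , -0.00136879, -0.00176596, -0.0006299 , -0.00021418,
       -0.00227763, -0.00070961]), 'joint_efforts': array([-2.29561272e-03, -9.27076650e+01,  1.97853372e+00, -3.69932449e+01,
        1.77479710e-02,  8.02509516e-03,  2.41154936e-05]), 'position': array([0.23510514, 0.57872797, 0.23072936]), 'tool_rot': array([-3.14044095e+00,  8.54672579e-05,  2.75576309e+00]), 'force': array([ 0.01056821,  0.03444001, -0.21708163]), 'moment': array([-0.03208356,  0.02298768,  0.0197014 ]), 'grip_width': 0.0855883351779043} 0.0187
top [ 0.39442524 -0.0549199   0.99241733]
brass_tube 0.91 [387.8, 253.4] [[ 0.374 -0.3    0.03 ]] 1228
brass_tube 0.68 [259.1, 189.1] [[ 0.506 -0.047  0.03 ]] 1050
brass_tube 0.56 [298.4, 262.4] [[ 0.358 -0.123  0.03 ]] 1146
alu_tube 0.58 [184.3, 201.0] [[0.484 0.106 0.03 ]] 1027
green_bar 0.94 [343.7, 192.0] [[ 0.498 -0.217  0.03 ]] 1071
stop_rail 0.65 [261.3, 125.8] [[ 0.638 -0.053  0.03 ]] 4608
side [0.08942859 0.41945604 0.49165419]
brass_tube 0.88 [248.3, 207.4] [[ 0.502 -0.027  0.03 ]] 998
brass_tube 0.86 [368.6, 181.2] [[ 0.354 -0.275  0.03 ]] 889
brass_tube 0.58 [333.2, 218.6] [[ 0.347 -0.107  0.03 ]] 1100
alu_tube 0.88 [209.1, 253.4] [[0.466 0.118 0.03 ]] 1325
green_bar 0.95 [296.2, 176.2] [[ 0.495 -0.189  0.03 ]] 679
stop_rail 0.87 [190.5, 197.3] [[0.623 0.025 0.03 ]] 3266
```

```bash
python3 - <<'E'
import cv2
a=cv2.imread("pics/top0.png");b=cv2.imread("pics/side0.png")
cv2.imwrite("pics/top0c.png",cv2.resize(a[90:300,110:430],None,fx=2.5,fy=2.5,interpolation=3))
cv2.imwrite("pics/side0c.png",cv2.resize(b[120:320,140:440],None,fx=2.6,fy=2.6,interpolation=3))
E
```

```text
(no output)
```

View pics/top0c.png

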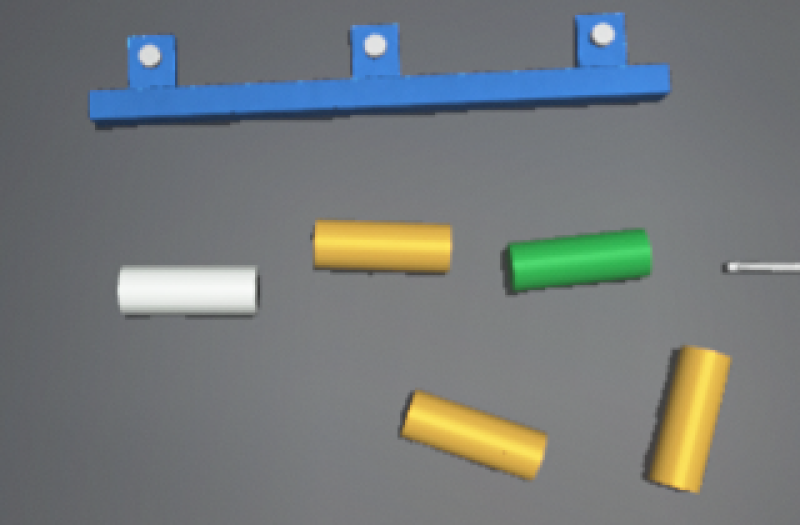

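View pics/side0c.png

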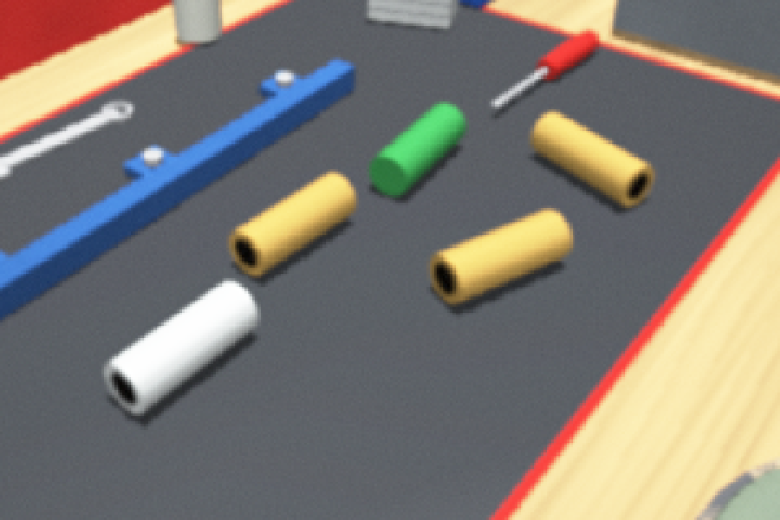

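View pics/top0.png

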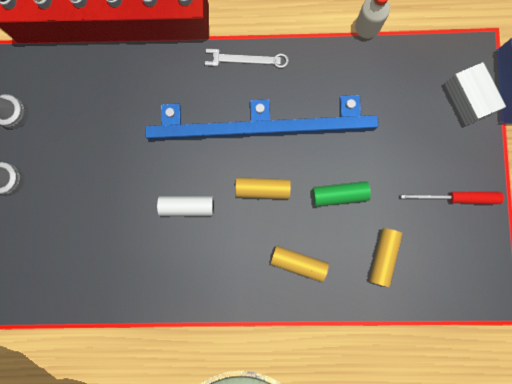

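Brass-coloured candidates in the top view are (259,189), (298,262) and (388,253). The one at (259,189) is farthest left (y≈-0.05, against -0.12 and -0.30). It also lies near-parallel to the rail between the silver and green pieces, and the enlarged crop confirms it. Next I fit the poses.

```bash
cat > fit.py <<'E'
from h import *
from scipy.optimize import minimize
def mdl(p,q,z=.02,S=4):
    x,y,a=q;ax=np.array([-np.sin(a),np.cos(a),0]);n=np.array([np.cos(a),np.sin(a),0]);th=np.linspace(0,2*np.pi,40)
    c=.02*(np.cos(th)[:,None]*n+np.sin(th)[:,None]*[0,0,1])
    P=np.r_[c+.055*ax,c-.055*ax]+[x,y,z]
    h=cv2.convexHull(proj(p,P).astype(np.float32))
    m=np.zeros((384*S,512*S),np.uint8);cv2.fillConvexPoly(m,((h+.5)*S-.5).round().astype(int),1);return cv2.resize(m.astype(np.float32),(512,384),interpolation=cv2.INTER_AREA)
def fit(ps,ms,q0):
    def cost(q): 
        return sum(np.abs(mdl(p,q)-m).sum()/m.sum() for p,m in zip(ps,ms))
    best=None
    r=minimize(cost,q0,method="Nelder-Mead",options=dict(initial_simplex=np.array(q0)+np.array([[0,0,0],[.015,0,0],[0,.015,0],[0,0,.15]]),xatol=1e-4,fatol=1e-4))
    return r.x,r.fun
def pick(p,th,xy):
    L=[r for r in bot.trace(p,th) if r["score"]>.3]
    return min(L,key=lambda r:np.linalg.norm(ray(p,r["point"],.03)[0,:2]-xy))["region"].astype(np.float32)
def rail(p,m):
    m=m>0; cols=np.where(m.any(0))[0];cols=cols[8:-8]
    lo=np.array([[c,np.where(m[:,c])[0].max()+.5] for c in cols])
    X=ray(p,lo,0.0)[:,:2]
    for _ in range(3):
        k=np.polyfit(X[:,1],X[:,0],1);r=X[:,0]-np.polyval(k,X[:,1]);X=X[abs(r)<2.5*r.std()+1e-4]
    return k,r.std()
E
python3 - <<'E'
from fit import *
ps=[bot.grab_frame(n) for n in("top","side")]
for th,xy in(("brass_tube",(.505,-.04)),("alu_tube",(.475,.11)),("green_bar",(.497,-.2))):
    ms=[pick(p,th,xy) for p in ps]
    for i in([0],[1],[0,1]): 
        q,c=fit([ps[k] for k in i],[ms[k] for k in i],[*xy,0.]);print(th,i,q.round(4),round(c,3))
for p in ps:
    m=bot.trace(p,"stop_rail")[0]["region"]; cols=np.where(m.any(0))[0]
    print("rail",rail(p,m),cols[[0,-1]])
p=ps[0];m=bot.trace(p,"stop_rail")[0]["region"]
# ends, front top edge
for c in (147,376):
    r=np.where(m[:,c+ (2 if c<200 else -2)])[0];print(c,r.min(),r.max(),ray(p,[[c,r.max()]],0).round(4))
E
```

```text
brass_tube [0] [ 0.5109 -0.0526 -0.0508] 0.048
brass_tube [1] [ 0.5082 -0.0497 -0.076 ] 0.054
brass_tube [0, 1] [ 0.5106 -0.052  -0.0585] 0.15
alu_tube [0] [ 0.4771  0.1043 -0.0064] 0.041
alu_tube [1] [ 0.4745  0.1089 -0.0259] 0.044
alu_tube [0, 1] [ 0.4765  0.1063 -0.0079] 0.16
green_bar [0] [ 0.4968 -0.2119  0.1031] 0.059
green_bar [1] [ 0.4939 -0.2059  0.1059] 0.039
green_bar [0, 1] [ 0.496 -0.211  0.104] 0.175
rail (array([-0.02823533,  0.6245835 ]), np.float64(0.0007685486254108104)) [145 378]
rail (array([-0.02632182,  0.62147169]), np.float64(0.0012224723507929115)) [119 275]
147 126 138 [[ 0.6235  0.1914 -0.    ]]
376 116 129 [[ 0.6335 -0.2946 -0.    ]]
```

```bash
python3 -m handwheel '[[0,0,0,0,0,-0.026],[0,0,0,0,0,-0.026],[0,-1,0,0,0,0],[0,-1,0,0,0,0],[0,-1,0,0,0,0],[0,-1,0,0,0,0],[-0.5,-1,0,0,0,0],[-0.5,-1,0,0,0,0]]' -0.2 20
```

```text
clock: 2.05
position: [0.2515, 0.4271, 0.2314]
tool_rot: [3.141, 0.0, 3.083]
force: [-0.0, -0.0, -1.3]
grip_width: 0.0511
```

```bash
python3 -m handwheel '[[-0.45,-0.93,0,0,0,0],[-0.45,-0.93,0,0,0,0],[-0.45,-0.93,0,0,0,0],[-0.45,-0.93,0,0,0,0],[-0.45,-0.93,0,0,0,0],[-0.45,-0.93,0,0,0,0],[-0.45,-0.93,0,0,0,0],[-0.45,-0.93,0,0,0,0]]' && python3 -m handwheel '[[-0.45,-0.93,0,0,0,0],[-0.45,-0.93,0,0,0,0],[-0.45,-0.93,0,0,0,0],[-0.45,-0.93,0,0,0,0],[-0.45,-0.93,0,0,0,0],[-0.45,-0.93,0,0,0,0],[-0.45,-0.93,0,0,0,0],[0,0,0,0,0,0]]'
```

```text
clock: 3.05
position: [0.3305, 0.2361, 0.2315]
tool_rot: [3.141, 0.0, 3.082]
force: [1.1, 0.5, -0.4]
grip_width: 0.0512
clock: 4.05
position: [0.3996, 0.0685, 0.2314]
tool_rot: [-3.141, 0.0, 3.08]
force: [-0.2, 1.2, 0.2]
grip_width: 0.0511
```

```bash
python3 -m handwheel '[[-0.46,-0.94,0,0,0,0],[-0.46,-0.94,0,0,0,0],[-0.46,-0.94,0,0,0,0],[-0.46,-0.94,0,0,0,0],[-0.46,-0.94,0,0,0,0],[0,0,1,0,0,0],[0,0,1,0,0,0],[0,0,1,0,0,0]]' && python3 -m handwheel '[[0,0,1,0,0,0],[0,0,1,0,0,0],[0,0,1,0,0,0],[0,0,0,0,0,0]]' && python3 - <<'E'
from fit import *
ims=[]
for n in("top","side","wrist"):
    p=bot.grab_frame(n);ims.append(p["pixels"])
cv2.imwrite("pics/b.png",np.hstack([cv2.resize(ims[0][90:300,130:410],(400,300)),cv2.resize(ims[1][120:320,140:406],(400,300))]))
cv2.imwrite("pics/bw.png",ims[2])
E
```

```text
clock: 5.05
position: [0.4497, -0.0501, 0.1557]
tool_rot: [3.141, 0.0, 3.083]
force: [0.1, -0.9, 0.1]
grip_width: 0.0513
clock: 5.55
position: [0.4488, -0.0503, 0.0803]
tool_rot: [3.142, -0.003, 3.083]
force: [0.2, -0.3, 0.0]
grip_width: 0.0512
```

View pics/b.png

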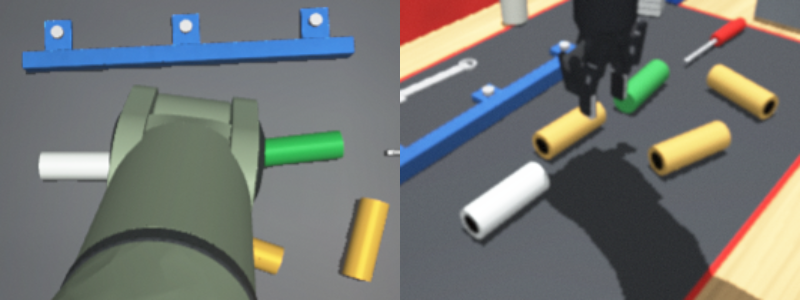

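View pics/bw.png

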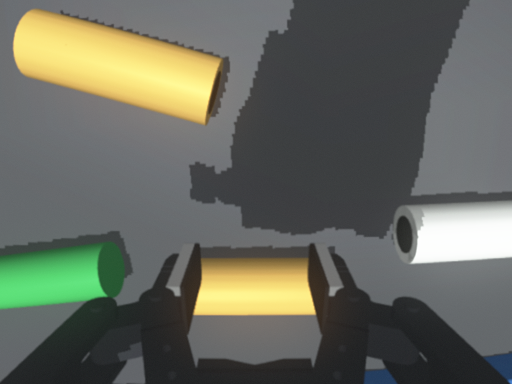

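```bash
python3 -m handwheel '[[0,0,1,0,0,0],[0,0,1,0,0,0],[0,0,0.4,0,0,0],[0,0,0.4,0,0,0],[0,0,0,0,0,0]]' && python3 - <<'E'
from fit import *
ims=[]
for n in("side","wrist"):
    p=bot.grab_frame(n);ims.append(p["pixels"])
cv2.imwrite("pics/c.png",np.hstack([cv2.resize(ims[0][120:320,140:406],(400,300)),cv2.resize(ims[1],(400,300))]))
E
```

```text
clock: 6.32
position: [0.4496, -0.051, 0.0114]
tool_rot: [-3.142, -0.0, 3.082]
force: [-0.0, -0.0, -0.1]
grip_width: 0.0512
```

View pics/c.png

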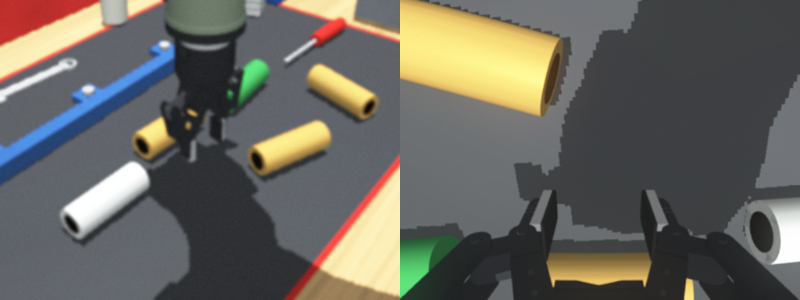

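```bash
python3 -m handwheel '[[-0.3,0,0.1,0,0,0],[-0.3,0,0.1,0,0,0],[-0.16,0,0,0,0,0],[-0.16,0,0,0,0,0],[-0.16,0,0,0,0,0],[-0.16,0,0,0,0,0],[-0.16,0,0,0,0,0],[-0.16,0,0,0,0,0]]' && python3 -m handwheel '[[-0.16,0,0,0,0,0],[-0.16,0,0,0,0,0],[-0.16,0,0,0,0,0],[-0.16,0,0,0,0,0],[-0.16,0,0,0,0,0],[-0.16,0,0,0,0,0]]' && python3 - <<'E'
from fit import *
ims=[]
for n in("side","wrist"):
    p=bot.grab_frame(n);ims.append(p["pixels"])
    if n=="side":
        q=pick(p,"brass_tube",(.53,-.05)); cv2.imwrite("pics/m.png",q*255)
        print(fit([p],[q],[.53,-.053,0]))
cv2.imwrite("pics/d.png",np.hstack([cv2.resize(ims[0][120:320,140:406],(400,300)),cv2.resize(ims[1],(400,300))]))
E
```

```text
clock: 7.42
position: [0.4888, -0.0533, 0.0063]
tool_rot: [-3.142, 0.0, 3.082]
force: [-1.4, 0.8, 0.5]
grip_width: 0.0513
clock: 8.18
position: [0.5128, -0.0547, 0.0063]
tool_rot: [-3.142, -0.0, 3.082]
force: [-0.4, 0.5, 1.0]
grip_width: 0.0511
(array([ 0.54168849, -0.04702507, -0.03573709]), np.float64(0.8452848792076111))[ WARN:0@4.567] global loadsave.cpp:1063 imwrite_ Unsupported depth image for selected encoder is fallbacked to CV_8U.
```

View pics/d.png

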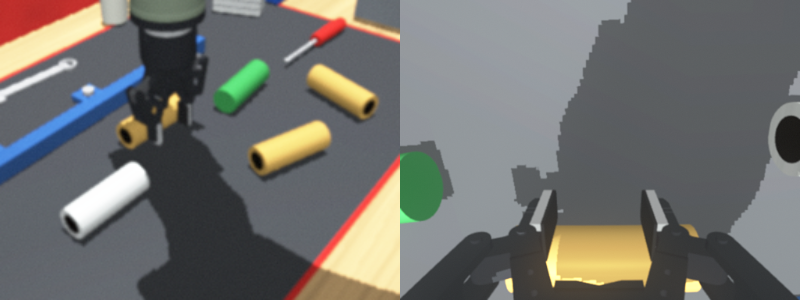

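```bash
python3 -m handwheel '[[-0.16,0,0,0,0,-0.002],[-0.16,0,0,0,0,-0.002],[-0.16,0,0,0,0,-0.002],[-0.16,0,0,0,0,-0.002],[-0.16,0,0,0,0,-0.002],[-0.16,0,0,0,0,-0.002],[-0.16,0,0,0,0,-0.002],[-0.16,0,0,0,0,0]]' && python3 -m handwheel '[[-0.16,0,0,0,0,0],[-0.14,0,0,0,0,0],[-0.12,0,0,0,0,0],[-0.12,0,0,0,0,0],[-0.12,0,0,0,0,0]]' && python3 - <<'E'
from fit import *
ims=[]
for n in("side","top","wrist"):
    p=bot.grab_frame(n);ims.append(p["pixels"])
cv2.imwrite("pics/e.png",np.hstack([cv2.resize(ims[0][140:240,140:273],(400,300)),cv2.resize(ims[1][90:240,150:350],(400,300))]))
cv2.imwrite("pics/ew.png",ims[2])
E
```

```text
clock: 9.32
position: [0.5447, -0.0552, 0.0063]
tool_rot: [3.142, -0.0, -3.113]
force: [-0.7, 0.3, 0.6]
grip_width: 0.0512
clock: 9.95
position: [0.5611, -0.0547, 0.0063]
tool_rot: [-3.142, -0.0, -3.113]
force: [-0.6, 0.4, -0.2]
grip_width: 0.0515
```

View pics/e.png

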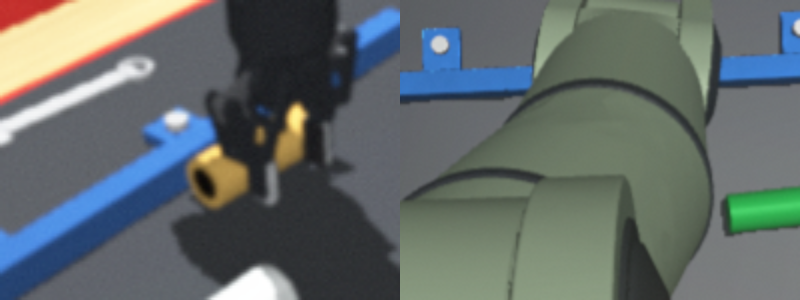

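View pics/ew.png

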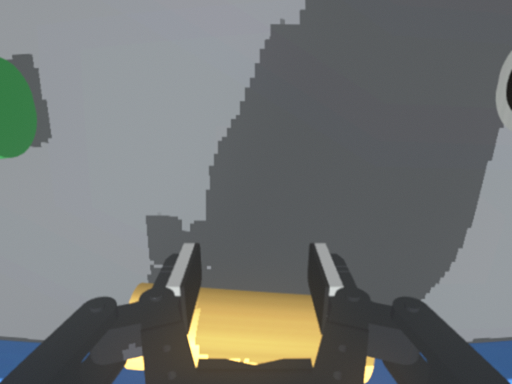

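```bash
python3 -m handwheel '[[-0.1,0,0,0,0,0],[-0.1,0,0,0,0,0],[-0.1,0,0,0,0,0],[-0.08,0,0,0,0,0],[-0.06,0,0,0,0,0]]'; python3 - <<'E'
from h import *
cv2.imwrite("pics/fw.png",bot.grab_frame("wrist")["pixels"]);cv2.imwrite("pics/fs.png",cv2.resize(bot.grab_frame("side")["pixels"][140:240,140:273],(600,450)))
E
```

```text
clock: 10.72
position: [0.5711, -0.0549, 0.0062]
tool_rot: [-3.141, -0.002, -3.113]
force: [-7.2, -3.1, 4.7]
grip_width: 0.0511
```

View pics/fw.png

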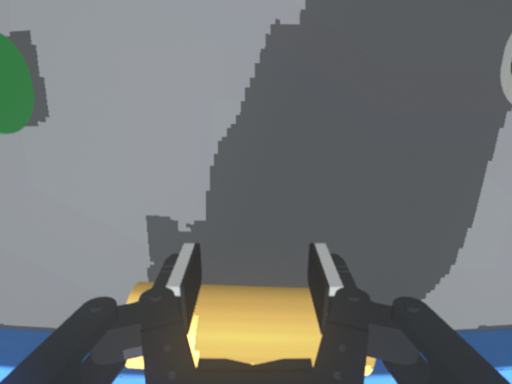

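View pics/fs.png

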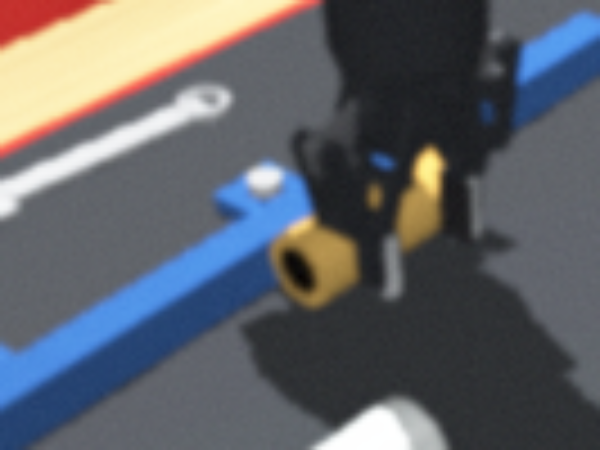

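```bash
python3 -m handwheel '[[-0.04,0,0,0,0,0],[-0.04,0,0,0,0,0],[0,0,0,0,0,0],[0,0,0,0,0,0]]'; python3 -c "
from h import *
s=bot.observe();print(s['force'],s['moment'])"
```

```text
clock: 11.32
position: [0.5732, -0.0549, 0.0062]
tool_rot: [-3.141, -0.002, -3.113]
force: [-5.1, -2.1, 4.6]
grip_width: 0.0512
[-5.06367939 -2.1229233   4.63225294] [-0.62280936  1.1638206  -0.18650966]
```

```bash
python3 -m handwheel '[[-0.04,0,0,0,0,0],[-0.04,0,0,0,0,0],[0,0,0,0,0,0]]'; python3 -c "
from h import *
s=bot.observe();print(s['force'],s['moment'])
cv2.imwrite('pics/gs.png',cv2.resize(bot.grab_frame('side')['pixels'][140:240,140:273],(600,450)))"
```

```text
clock: 11.7
position: [0.5742, -0.0549, 0.0061]
tool_rot: [-3.141, -0.004, -3.113]
force: [-11.4, -2.8, 7.9]
grip_width: 0.0514
[-11.37309373  -2.76498134   7.93214822] [-0.56274533  2.26789752 -0.1929757 ]
```

View pics/gs.png

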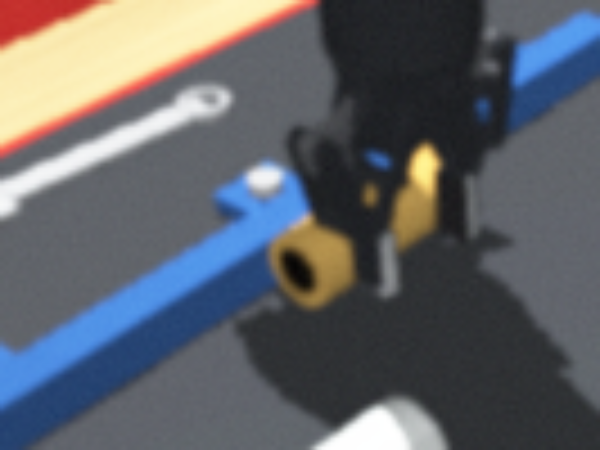

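```bash
python3 -m handwheel '[[-0.05,0,0,0,0,0],[0,0,0,0,0,0]]'; python3 -c "
from h import *
s=bot.observe();print(s['force'],s['moment'])
cv2.imwrite('pics/hw.png',bot.grab_frame('wrist')['pixels'])"
```

```text
clock: 12.0
position: [0.5743, -0.0549, 0.006]
tool_rot: [-3.141, -0.006, -3.114]
force: [-17.6, -1.8, 14.4]
grip_width: 0.051
[-17.63448444  -1.80412806  14.37561963] [-0.61584782  3.62940594 -0.10634532]
```

View pics/hw.png

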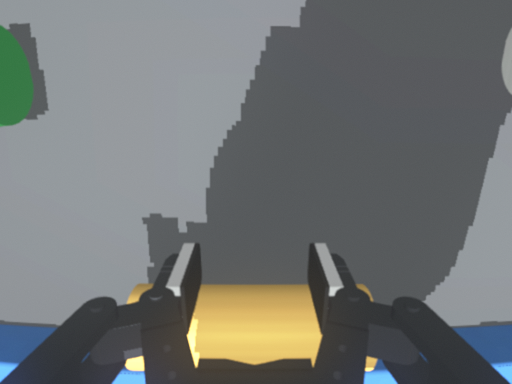

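```bash
python3 -m handwheel '[[0.04,0,0,0,0,0],[0.04,0,0,0,0,0],[0.06,0,0,0,0,0],[0.2,0,0,0,0,0],[0.4,0,0,0,0,0],[0.6,0,0,0,0,0],[0.4,0,0,0,0,0],[0,0,0,0,0,0]]' && python3 -m handwheel '[[0,0,-1,0,0,0],[0,0,-1,0,0,0],[0,0,-1,0,0,0],[0,0,-1,0,0,0],[0.8,0,-0.8,0,0,0],[0.8,0,-0.8,0,0,0],[0,0,0,0,0,0]]'; python3 - <<'E'
from fit import *
ims=[]
for n in("side","top","wrist"):
    p=bot.grab_frame(n);ims.append(p["pixels"])
    if n=="side":
        q=pick(p,"brass_tube",(.6,-.05)); print(fit([p],[q],[.6,-.053,0]))
        print(rail(p,bot.trace(p,"stop_rail")[0]["region"]))
cv2.imwrite("pics/i.png",np.hstack([cv2.resize(ims[0][140:240,140:273],(400,300)),cv2.resize(ims[2],(400,300))]))
cv2.imwrite("pics/iw.png",ims[2])
E
```

```text
clock: 13.05
position: [0.5332, -0.0555, 0.0064]
tool_rot: [3.142, -0.0, -3.113]
force: [-0.1, 0.6, -0.1]
grip_width: 0.0513
clock: 13.92
position: [0.494, -0.0567, 0.1477]
tool_rot: [3.142, 0.002, -3.113]
force: [0.6, -0.7, 0.7]
grip_width: 0.0509
(array([ 0.60298761, -0.05248775,  0.06488196]), np.float64(0.07611464709043503))
(array([-0.06628268,  0.63172083]), np.float64(0.012362055519055833))
```

View pics/i.png

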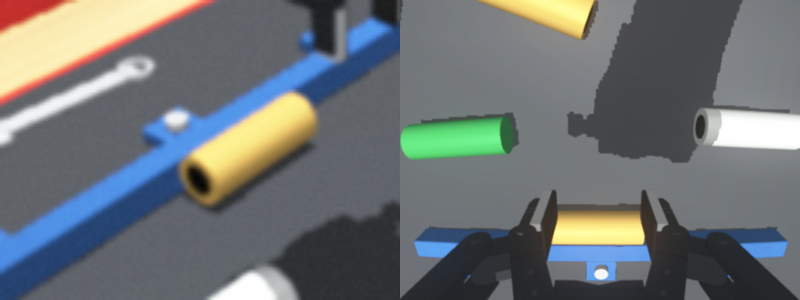

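View pics/iw.png

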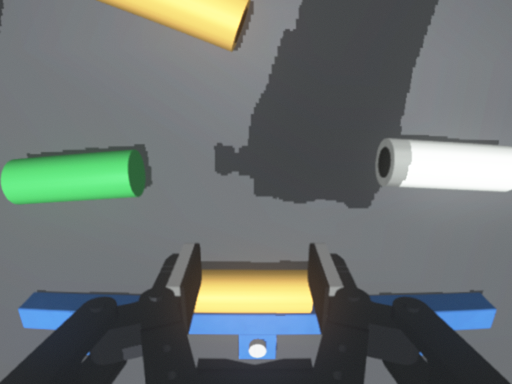

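```bash
python3 -m handwheel '[[0,1,-0.8,0,0,0],[0,1,-0.8,0,0,0],[0,1,-0.8,0,0,0],[0,1,0,0,0,0],[0,1,0,0,0,0],[0,1,0,0,0,0],[0,1,0,0,0,0],[0,1,0,0,0,0]]' && python3 -m handwheel '[[0,1,0,0,0,0],[0,1,0,0,0,0],[0,1,0,0,0,0],[0,1,0,0,0,0],[0,0,0,0,0,0]]'; python3 - <<'E'
from fit import *
ps=[bot.grab_frame(n) for n in("top","side")]
for k,p in enumerate(ps):
    cv2.imwrite(f"pics/j{k}.png",p["pixels"])
    for th,xy in(("brass_tube",(.603,-.053)),("alu_tube",(.477,.105)),("green_bar",(.497,-.21))):
        try: print(k,th,fit([p],[pick(p,th,xy)],[*xy,0.03]))
        except Exception as e: print(th,e)
cv2.imwrite("pics/jc.png",np.hstack([cv2.resize(ps[0]["pixels"][90:240,150:350],(400,300),interpolation=3),cv2.resize(ps[1]["pixels"][120:240,140:300],(400,300),interpolation=3)]))
E
```

```text
clock: 15.18
position: [0.4881, 0.1442, 0.2057]
tool_rot: [-3.141, -0.001, -3.113]
force: [0.1, -0.3, 0.4]
grip_width: 0.051
clock: 15.8
position: [0.4848, 0.2452, 0.2055]
tool_rot: [3.142, -0.001, -3.11]
force: [0.4, -0.2, -0.3]
grip_width: 0.0509
0 brass_tube (array([ 0.6055858 , -0.05815696,  0.02339251]), np.float64(0.075581394135952))
0 alu_tube (array([ 0.47677743,  0.10486844, -0.02992183]), np.float64(0.06545038521289825))
0 green_bar (array([ 0.49715838, -0.21159045,  0.1011046 ]), np.float64(0.09299223870038986))
1 brass_tube (array([ 0.602442  , -0.05308535,  0.03238475]), np.float64(0.04002644121646881))
1 alu_tube (array([ 0.47426457,  0.10864546, -0.02344082]), np.float64(0.03323015198111534))
1 green_bar (array([ 0.49421781, -0.20817159,  0.13371781]), np.float64(0.12326671928167343))
```

View pics/jc.png

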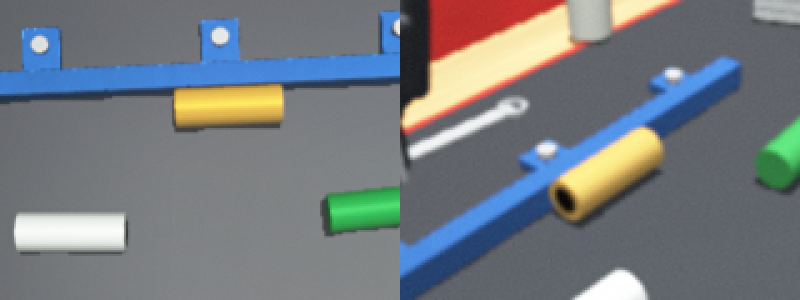

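```bash
python3 -c "
from workcell import bot
print(bot.job_done())"
```

```text
the job is handed in; nothing more can be done
None
```

The left-most brass tube now lies along the blue stop rail and against it, and I handed the job in at about 16 s of the 29 s allowed.

I rolled it there slowly, at about 30 mm/s, with both half-open fingers behind it. During the push I turned the hand about 5° to match the rail. I pressed until the resistance rose stiffly to about 18 N level (23 N with the upward part), then backed off level and lifted clear.

**Tube against the rail:** the last fits put the tube's axis about 20.6 mm from the rail face in both the top and side pictures, where touching is 20 mm. That difference is within the calibration error. The tube is parallel to the rail to within about 0.4°.

**Aluminium tube and green bar:** both fits match their starting positions to within about 2 mm.

**Disagreements:**
- The top and side cameras differ by about 3 to 5 mm in absolute position. They did so at the start too, so I compared tube and rail within the same picture.
- One side-view fit taken while the hand was still in view gave a wrong angle (0.065 rad). The clear view afterwards gave 0.023 to 0.032 rad, against about 0.027 for the rail.
- The last angle fits of the aluminium tube (top view) and the green bar (side view) differ by about 0.02 to 0.03 rad from the first ones. I put this down to noise in the outlines: the other camera's angle for each was unchanged, and the hand never came near them.

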